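Pump up the wax injector pot

ROBOT

A 6-joint arm with a two-finger parallel gripper is mounted at the origin on the work surface. World frame = base frame: x ahead of the robot, y to its left, z up, the work surface at z = 0. Lengths are in mm, angles in rad, forces in N, time in s.
With the tool pointing down it reaches from about 275 to 975 mm from the base axis. Payload 8.4 kg.
Tool frame: the origin (TCP) lies between the finger pads; the fingertips stand 8 mm ahead of it and the grasp point (between the pads) lies 11 mm behind it; z points along the fingers, y is the direction in which the jaws open and shut (so a half turn about z gives the same grasp; the last joint's range is limited). The gripper opens to 92 mm and grips with 3 to 60 N. Pads are 20 mm wide; open, the fingers measure 128 mm over their backs; the gripper's body (75 mm by 189 mm) begins 69 mm behind the grasp point.
Start: joints at [1.268, 0.353, 1.633, -0, 1.155, -0.002], TCP at [185.176, 596.94, 191.883] pointing down, gripper open.
Joint ranges: [-2.63, 2.63], [-0.92, 2.1], [0.06, 2.66], [-1.3, 4.44], [0, 2.69], [-3.02, 3.02]. Speed limits (rad/s): [2.22, 2.22, 2.79, 3.14, 3.14, 3.14].

INTERFACE

Orientations are given as [roll, pitch, yaw] about the fixed x, y, z axes, in that order (R = Rz(yaw) Ry(pitch) Rx(roll)).
In Python, from bench import r, vision, job, nets gives the robot as it stands. The module is installed in compiled form; this text tells all that it offers.
- The arm moves only by the tool servo_tool, never from a script. Its argument "motion" is a list of rows, each an object with "slide": the shift along the tool's x, y, z in m, a list of three; "dr": the turn, a rotation vector about the tool's x, y, z in degrees, a list of three. A call has 1 to 10 rows; each row shifts and turns the commanded pose from where the row before left it, along the tool's axes as they then stand; what a row does not reach is not made up. A row lasts 1/12 s, in which the tool goes at most 41.7 mm and 7.16 degrees, less where a joint would pass 70% of its speed; a pose out of reach is approached as far as the arm can. A call is refused whole if a number of a shift passes 0.0417 or a number of a turn 7.16, either way. A call with a gripper value outside its range is refused whole. "gripper" is the finger opening in m, from 0 to 0.0919, set as the call begins (left out, the last holds). The fingers move at their own pace and stop on an object; "newtons" is the grip in N (left out, the last holds). Time passes only in rows, so rows that do not move let the fingers close. It gives the time, the measured TCP pose, the force and the opening at its end, in the units of the state.
- r.sense(): the state, without advancing time (a new reading comes with each control period).
- vision.camera(name): name is "scene" or "top" or "wrist"; returns the picture (400x640x3 uint8, red, green, blue); there is no depth.
- vision.camera_params(name): a dict with "camera_matrix" (3x3 intrinsics, pixels), "R" (3x3) and "t" (3): a world point X has camera coordinates R X + t; the wrist camera has in their place "mount" (4x4, takes a point from camera to tool coordinates, whose origin is the TCP and whose axes are the flange's). Camera axes: x right, y down, z forward; pixel columns grow to the right and rows downward; lengths in mm; the calibration is good to about 2 mm. A picture is of the moment at which its call begins: read the wrist's pose just before it. camera_params takes no time and is no camera call.
- job.job_done(): hands the job in, once; it reports no verdict.
Trained networks look in the newest picture that a camera, given by its name, has taken for a name from the list of things; names that differ only in an ending like _2 or _b are one class to them, and where a whole thing is asked for, a point or a joint stands for the part that bears it (a point fixed in the world has none). Each returns a list of dicts, best first, with "conf" (0 to 1); they miss things now and then, are a little off and sometimes report something else, mostly with a low value. They report only what shows in the picture. A call takes as long as a camera call.
- nets.spot_in(camera, name): "centre" ([x, y, z] in mm, in world coordinates, good to about 4 mm: the middle of the surface that is visible of it).
- nets.regions_of(camera, name): "mask" (400x640 bool, what is visible of it).
- nets.mark_of(camera, name): "centre" ([x, y, z] in mm, in world coordinates, good to about 4 mm: a listed point, or the origin of a listed thing).
The state is a dict: "time_s": time; "joints": joint angles; "qd": joint speeds; "joint_efforts": joint torques, N m; "position": TCP position; "tcp_rot": TCP orientation; "wrist_force": force on the tool from outside, world axes, zero at the start; "torque": the same for the moment, N m; "opening": finger opening in mm.
Only numpy, scipy, OpenCV 4.12 (cv2) and the standard library are available. Lean on these libraries where they do the work, as an engineer would, in place of code of your own. Each camera call takes 0.05 s, during which the arm holds its last target. There are 200 camera calls.

TASK

The tank of the wax injector on the jeweller's bench has lost its pressure: with the fingertips, press the black spring plunger of the hand pump on its lid right down and let it rise all the way, again and again, until the indicator pin has come fully out, with the whole of its green band clear of the brass collar, and stop before its red band shows. Push on top of the plunger and do not take hold of it, keep off the pin, and neither shift the pot nor disturb the things around it. Finish with the plunger sprung back up and the hand clear.

Things in the scene. Friction and masses are not known exactly. Their poses are not given: they have to be found in the camera images.
- wax_pot: wax injector: loose round steel pot, 160 mm diameter (210 over its side grips, along y), 3.4 kg. Origin: centre of the underside; z up its axis. Brass nozzle on its -x side (tip 116 mm out, 92 up). Lid top 156 mm up, wing nuts at its rim to 170. On the axis: pump barrel, top 198 mm up, with the plunger. Brass collar of the indicator pin 50 mm out towards +x, top 168 up
- plunger_top (a point): centre of the flat top of the plunger's black knob (42 mm diameter, 16 mm thick), on the pot's axis; 244 mm above the bench with the plunger up, 218 mm fully down. It moves with the plunger
- plunger (a joint): pump stroke in m: 0 sprung up, 0.026 fully down on a rigid stop; straight down. Spring: about 6 N at the top, 12 N at the bottom; it rises by itself when let go. The spring drives the air in as the plunger comes up: a full stroke (right down to the stop and up again) moves the pin out 3 to 5.5 mm; strokes that end over 3 mm short of the stop give nothing. No leak: the pin stays out between strokes
- jar: bystander: glass jar of blue wax nuggets with an aluminium lid and knob, 87 mm in diameter, 112 mm tall, loose; origin at the centre of its underside
- tool_pot: bystander: white plastic pot of files and gravers, 90 mm in diameter, tools up to 185 mm above the bench, loose; origin at the centre of its underside
- mould: bystander: orange mould between two aluminium plates, 55 x 80 x 25 mm, lying loose beside the pot; origin at the centre of its underside
- pin: indicator pin, upright, in its brass collar: steel cap (17 mm diameter, 4 mm thick), under it a green band 18 mm long and 14 mm in diameter, then 8 mm bare steel, then red. Origin: centre of the cap's top. Its height over the bench is 172 mm with the pin in; it begins at 172 to 178. Green is wholly clear of the collar from 190 on, red begins to show at 198. Always lower than the plunger's knob top

How it is judged (in metres and radians):
At the end, for the whole second after the job is handed in: the indicator pin stands 17.5 to 26.5 mm out of its collar (green band wholly clear, red band not showing); the plunger is back up (within 2 mm); the pot stands upright within 15 mm of where it was, and the jar, the tool pot and the mould are within 15 mm of where they were (z of pin in the frame of wax_pot between 0.1895 and 0.1985 m and value of joint plunger below 0.002 m and distance of each of wax_pot, jar, tool_pot, mould from where it was at the start of the episode below 0.015 m and angle between wax_pot's own z axis and vertical below 0.05 rad); the robot touches nothing.
It fails at once if the pot is pumped too far: the red band of the pin shows (pin more than 26.5 mm out) (z of pin in the frame of wax_pot above 0.1985 m).
It fails at once if the indicator pin is touched by the robot (contact force between any of the fingers, the arm and pin above 0.5 N).
It fails at once if the fingers reach down round the plunger's knob to hold it instead of pressing on its top (horizontal distance between the grasp point and plunger_top below 0.025 m and z of the grasp point in the frame of plunger_top below 0.008 m).
It fails at once if the pot is lifted, tipped or shifted by more than 15 mm (distance of wax_pot from where it was at the start of the episode above 0.015 m or height (world z) of wax_pot above 0.006 m or angle between wax_pot's own z axis and vertical above 0.1 rad).
It fails at once if a bystander is lifted, knocked over or shifted by more than 15 mm (distance of any of jar, tool_pot, mould from where it was at the start of the episode above 0.015 m or angle between any of jar, tool_pot's own z axis and vertical above 0.3 rad).
It also fails if it takes over 48 s, if anything falls off the work surface, if the arm or the gripper's body presses on something with over 40 N, if the wrist force passes 120 N, or if a joint passes its speed limit or range.

## Working session

There is one attempt and no reset: what is moved stays moved. The work goes in short steps, Python scripts to look and compute and a tool call to move; the robot and the scene stay as the last step left them, time stands still between calls to the robot, and variables do not carry over. Pictures are saved under pics/ and viewed, about 8 in all and at most 12, crops included, and the job is handed in when it is done.

Besides the shell and the picture viewer there is one more tool, called after "Emit:" by a JSON object that holds its "api" and its "payload". servo_tool: Moves the arm, as the interface text tells. Its arguments: {"type":"object","properties":{"motion":{"type":"array"},"gripper":{"type":"number"},"newtons":{"type":"number"}},"required":["motion"]}

```bash
mkdir -p pics; python3 - <<'E'
from bench import r,vision,job,nets
import cv2,numpy as np
s=r.sense();print(s)
for c in("scene","top"):
    im=vision.camera(c);cv2.imwrite(f"pics/{c}0.png",im[:,:,::-1])
    for n in("plunger_top","pin","wax_pot","jar","tool_pot","mould"):
        print(c,n,[(np.round(d["centre"]),round(d["conf"],2)) for d in nets.mark_of(c,n)[:2]])
    p=vision.camera_params(c);print(np.round(-np.array(p["R"]).T@p["t"]))
print(vision.camera_params("wrist"))
E
```

```text
{'time_s': 0.0, 'joints': array([ 1.26757606e+00,  3.53600986e-01,  1.63413199e+00, -4.80660787e-05,
        1.15515997e+00, -2.39173111e-03]), 'qd': array([-0.00241158, -0.00060817,  0.00020503,  0.0006892 ,  0.00063343,
       -0.00059986]), 'joint_efforts': array([-8.76218292e-05, -5.93861604e+01, -3.34207857e+01,  6.97729387e-02,
        2.37000268e-02, -1.01319386e-04]), 'position': array([185.0537555 , 596.44239773, 191.19407066]), 'tcp_rot': array([-3.14029226e+00,  4.08383736e-05,  2.84078358e+00]), 'wrist_force': array([ 0.28879851,  0.05898069, -0.32229624]), 'torque': array([-0.005828  , -0.04551709, -0.01917587]), 'opening': 91.73687245871152}
scene plunger_top [(array([542., -85., 246.]), 0.54)]
scene pin [(array([ 586., -110.,  178.]), 0.61)]
scene wax_pot [(array([541., -83.,   0.]), 0.81)]
scene jar [(array([636.,  78.,   2.]), 0.82), (array([ 674., -128.,    3.]), 0.44)]
scene tool_pot [(array([ 433., -281.,   -1.]), 0.76)]
scene mould [(array([ 673., -129.,    1.]), 0.57)]
[1121.  327. 1010.]
top plunger_top [(array([544., -86., 245.]), 0.55)]
top pin [(array([ 587., -109.,  178.]), 0.58), (array([ 670., -129.,   -1.]), 0.49)]
top wax_pot []
top jar [(array([642.,  82.,   0.]), 0.87)]
top tool_pot [(array([ 438., -281.,    3.]), 0.95)]
top mould [(array([ 671., -130.,    5.]), 0.88)]
[ 519.   53. 1174.]
{'camera_matrix': array([[309.32200959,   0.        , 315.47014854],
       [  0.        , 309.32200959, 199.12368681],
       [  0.        ,   0.        ,   1.        ]]), 'mount': array([[-3.45974289e-04, -9.58256091e-01, -2.85911077e-01,
         8.14910843e+01],
       [ 9.99999803e-01, -1.81584086e-04, -6.01481292e-04,
        -8.49132586e-01],
       [ 5.24456210e-04, -2.85911229e-01,  9.58255965e-01,
        -1.92383768e+02],
       [ 0.00000000e+00,  0.00000000e+00,  0.00000000e+00,
         1.00000000e+00]])}
```

```bash
python3 -c "
import cv2,numpy as np
a=cv2.imread('pics/scene0.png');b=cv2.imread('pics/top0.png')
cv2.imwrite('pics/both0.png',cv2.resize(np.vstack([a,b]),(480,600)))"
```

```text
(no output)
```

View pics/both0.png

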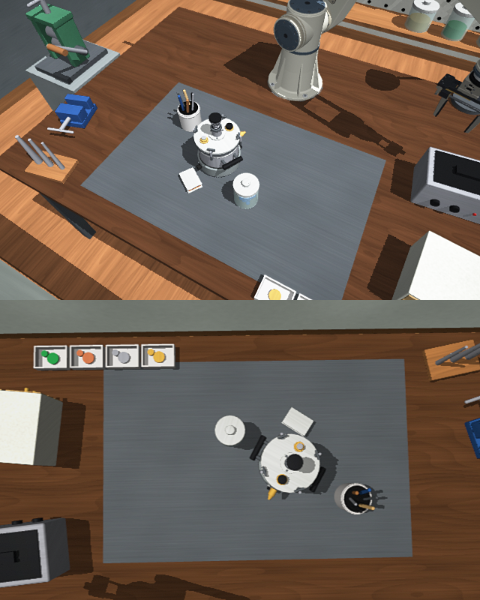

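Emit:
{"api": "servo_tool", "payload": {"motion": [{"slide": [0, 0, -0.028]}, {"slide": [0, 0, -0.028]}, {"slide": [0, 0, -0.028]}, {"slide": [-0.033, -0.02, 0]}, {"slide": [-0.033, -0.02, 0]}, {"slide": [-0.033, -0.02, 0]}, {"slide": [-0.033, -0.02, 0]}, {"slide": [-0.033, -0.02, 0]}, {"slide": [-0.033, -0.02, 0]}, {"slide": [-0.033, -0.02, 0]}], "gripper": 0, "newtons": 20}}

```text
invalid input
```

Emit:
{"api": "servo_tool", "payload": {"motion": [{"slide": [-0.033, -0.02, 0]}, {"slide": [-0.033, -0.02, 0]}, {"slide": [-0.033, -0.02, 0]}, {"slide": [-0.033, -0.02, 0]}, {"slide": [-0.033, -0.02, 0]}, {"slide": [-0.033, -0.02, 0]}, {"slide": [-0.033, -0.02, 0]}, {"slide": [-0.033, -0.02, 0]}, {"slide": [-0.033, -0.02, 0]}, {"slide": [-0.033, -0.02, 0]}]}}

```text
invalid input
```

Emit:
{"api": "servo_tool", "payload": {"motion": [{"slide": [-0.033, -0.02, 0]}, {"slide": [0, 0, 0]}, {"slide": [0, 0, 0]}]}}

```text
invalid input
```

```bash
cat > h.py <<'E'
from bench import r,vision,job,nets
import cv2,numpy as np
from scipy.spatial.transform import Rotation as Ro
def shot(name):
    s=r.sense();im=vision.camera("wrist");cv2.imwrite(f"pics/{name}.png",im[:,:,::-1])
    p=vision.camera_params("wrist");T=np.eye(4);T[:3,:3]=Ro.from_euler("xyz",s["tcp_rot"]).as_matrix();T[:3,3]=s["position"]
    M=np.linalg.inv(T@np.array(p["mount"]));K=p["camera_matrix"]
    def proj(X):
        c=M[:3,:3]@np.array(X,float)+M[:3,3];u=K@c;return u[:2]/u[2]
    return s,im,proj
def marks(c,names):
    for n in names: print(c,n,[(np.round(d["centre"],1),round(d["conf"],2)) for d in nets.mark_of(c,n)[:2]])
E
python3 - <<'E'
from h import *
s,im,P=shot("w1");print(s["time_s"],s["position"],s["tcp_rot"],s["opening"],s["wrist_force"])
marks("wrist",["plunger_top","pin","wax_pot","mould","jar"])
for z in(172,178,190,198):print(z,P([586,-110,z]))
print(P([542.5,-85.5,244]))
E
```

```text
0.7 [185.17636643 596.96380469 191.92562215] [ 3.14153879e+00 -3.28778298e-05  2.84075761e+00] 92.04180324174555 [-0.15738481 -0.34253327 -0.46331645]
wrist plunger_top []
wrist pin []
wrist wax_pot []
wrist mould []
wrist jar []
172 [-117.82817544  655.70553178]
178 [-124.20801471  663.78408645]
190 [-137.54820093  680.6762712 ]
198 [-146.90050539  692.51874867]
[-222.18558542  750.70239426]
```

View pics/w1.png

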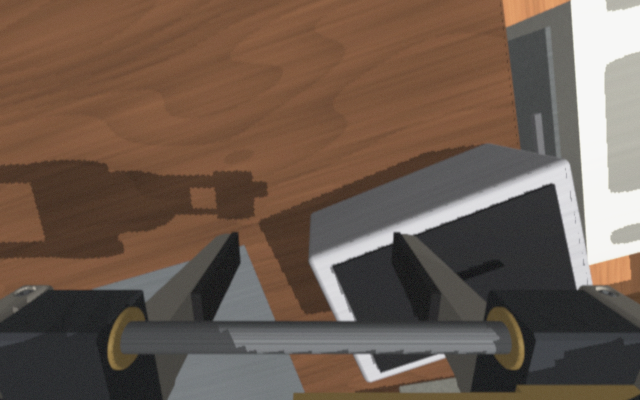

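The picture shows only the start view: open fingers at the bottom and no pot. The calls were refused, most likely because every row also needs "dr".

Emit:
{"api": "servo_tool", "payload": {"motion": [{"slide": [0, 0, -0.028], "dr": [0, 0, 0]}, {"slide": [0, 0, -0.028], "dr": [0, 0, 0]}, {"slide": [0, 0, -0.028], "dr": [0, 0, 0]}, {"slide": [-0.033, -0.02, 0], "dr": [0, 0, 0]}, {"slide": [-0.033, -0.02, 0], "dr": [0, 0, 0]}, {"slide": [-0.033, -0.02, 0], "dr": [0, 0, 0]}, {"slide": [-0.033, -0.02, 0], "dr": [0, 0, 0]}, {"slide": [-0.033, -0.02, 0], "dr": [0, 0, 0]}, {"slide": [-0.033, -0.02, 0], "dr": [0, 0, 0]}, {"slide": [-0.033, -0.02, 0], "dr": [0, 0, 0]}], "gripper": 0, "newtons": 20}}

```text
time_s: 1.83
position: [365.2, 393.3, 276.1]
tcp_rot: [3.141, 0.0, 2.841]
wrist_force: [0.1, 0.3, 0.1]
opening: 26.9
```

Emit:
{"api": "servo_tool", "payload": {"motion": [{"slide": [-0.033, -0.02, 0], "dr": [0, 0, 0]}, {"slide": [-0.033, -0.02, 0], "dr": [0, 0, 0]}, {"slide": [-0.033, -0.02, 0], "dr": [0, 0, 0]}, {"slide": [-0.033, -0.02, 0], "dr": [0, 0, 0]}, {"slide": [-0.033, -0.02, 0], "dr": [0, 0, 0]}, {"slide": [-0.033, -0.02, 0], "dr": [0, 0, 0]}, {"slide": [-0.033, -0.02, 0], "dr": [0, 0, 0]}, {"slide": [-0.033, -0.02, 0], "dr": [0, 0, 0]}, {"slide": [-0.033, -0.02, 0], "dr": [0, 0, 0]}, {"slide": [-0.033, -0.02, 0], "dr": [0, 0, 0]}]}}

```text
time_s: 2.67
position: [621.3, 104.2, 276.0]
tcp_rot: [3.141, 0.0, 2.841]
wrist_force: [0.4, 1.2, 1.2]
opening: 0.7
```

Emit:
{"api": "servo_tool", "payload": {"motion": [{"slide": [-0.033, -0.02, 0], "dr": [0, 0, 0]}, {"slide": [0, 0, 0], "dr": [0, 0, 0]}, {"slide": [0, 0, 0], "dr": [0, 0, 0]}]}}

```text
time_s: 2.92
position: [646.5, 75.5, 275.2]
tcp_rot: [-3.141, -0.001, 2.838]
wrist_force: [-1.1, 0.2, 0.4]
opening: 0.9
```

```bash
python3 - <<'E'
from h import *
s,im,P=shot("w2");print(s["time_s"],s["position"],s["tcp_rot"],s["opening"],s["wrist_force"])
marks("wrist",["plunger_top","pin","wax_pot","mould","jar"])
for z in(172,178,190,198):print(z,P([586,-110,z]))
print(P([542.5,-85.5,244]))
E
```

```text
2.9167 [646.50323163  75.49875942 275.24461402] [-3.14132796e+00 -7.28027516e-04  2.83784490e+00] 0.874553562582657 [-1.12928048  0.17936153  0.43573834]
wrist plunger_top [(array([540.7, -87. , 243.2]), 0.89)]
wrist pin [(array([ 588.7, -106.1,  169.2]), 0.57)]
wrist wax_pot [(array([538.6, -85.8,  -2.8]), 0.77)]
wrist mould [(array([ 670.4, -127.6,    3.1]), 0.66)]
wrist jar [(array([636.6,  78.3,   0.8]), 0.67)]
172 [119.40414159 190.53420002]
178 [115.64558721 192.13197878]
190 [107.67954445 195.51838021]
198 [102.00683663 197.92987441]
[ 60.80252411 150.92783198]
```

View pics/w2.png

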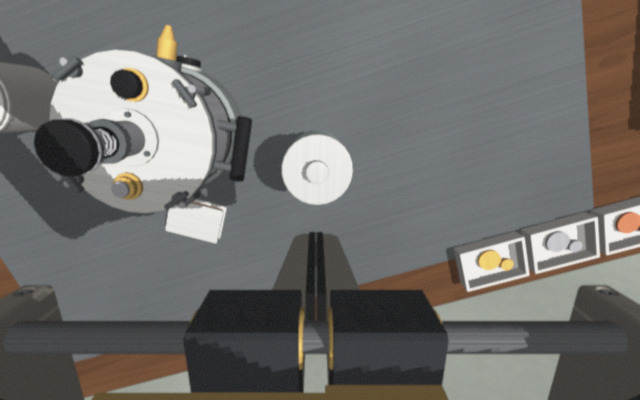

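The pot shows with the knob at about (68,147), the pin cap at (120,187) and the collar at (128,187). The jar is at (317,170). The networks agree on the axis at about (542,-86).

Emit:
{"api": "servo_tool", "payload": {"motion": [{"slide": [0.0086, -0.0309, 0], "dr": [0, 0, 0]}, {"slide": [0.0086, -0.0309, 0], "dr": [0, 0, 0]}, {"slide": [0.0086, -0.0309, 0], "dr": [0, 0, 0]}, {"slide": [0.0086, -0.0309, 0], "dr": [0, 0, 0]}, {"slide": [0.0086, -0.0309, 0], "dr": [0, 0, 0]}, {"slide": [0.0086, -0.0309, 0], "dr": [0, 0, 0]}, {"slide": [0, 0, 0], "dr": [0, 0, 0]}, {"slide": [0, 0, 0], "dr": [0, 0, 0]}]}}

```text
time_s: 3.88
position: [541.0, -85.0, 276.5]
tcp_rot: [3.141, 0.001, 2.839]
wrist_force: [-0.6, 0.4, 1.1]
opening: 0.7
```

```bash
python3 - <<'E'
from h import *
s,im,P=shot("w3");print(s["time_s"],s["position"],s["tcp_rot"],s["wrist_force"])
marks("wrist",["plunger_top","pin"])
print(P([542,-86,244]),P([586,-110,175]))
im=vision.camera("scene");p=vision.camera_params("scene")
c=p["R"]@np.array([560,-90,220])+p["t"];u=p["camera_matrix"]@c;u=u[:2]/u[2];print(u,c)
x,y=map(int,u);a=cv2.resize(im[max(0,y-50):y+50,x-80:x+80,::-1],(640,400),interpolation=cv2.INTER_CUBIC)
w=cv2.imread("pics/w3.png")[:,:];cv2.imwrite("pics/v3.png",cv2.resize(np.vstack([w,a]),(480,600)))
E
```

```text
3.8833 [541.04367431 -84.963344   276.49675745] [3.14126716e+00 9.56759204e-04 2.83935972e+00] [-0.55281998  0.42765923  1.06239667]
wrist plunger_top [(array([542. , -87.7, 248.8]), 0.86)]
wrist pin []
[315.83311251 218.44035385] [306.2640423  240.02878036]
[280.62322405 166.14164506] [-106.98566753  -78.16038842 1046.00694887]
```

View pics/v3.png

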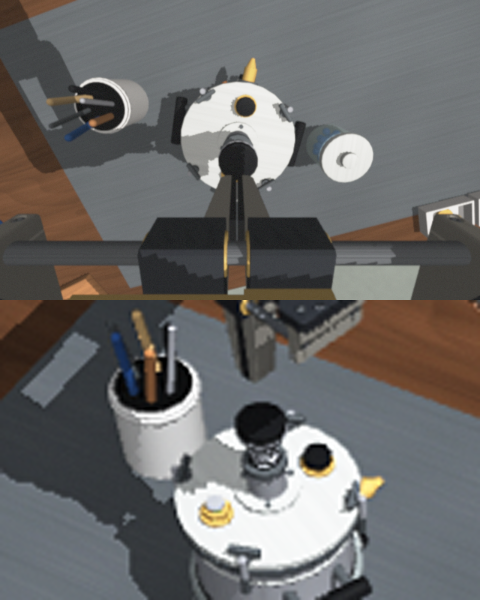

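The fingertips stand over the knob, and the scene camera has a clear view of the pin and collar. I'll take the first press carefully.

Emit:
{"api": "servo_tool", "payload": {"motion": [{"slide": [0.0005, -0.001, 0.012], "dr": [0, 0, 0]}, {"slide": [0, 0, 0.012], "dr": [0, 0, 0]}, {"slide": [0, 0, 0.008], "dr": [0, 0, 0]}, {"slide": [0, 0, 0.008], "dr": [0, 0, 0]}, {"slide": [0, 0, 0.006], "dr": [0, 0, 0]}, {"slide": [0, 0, 0.003], "dr": [0, 0, 0]}, {"slide": [0, 0, 0], "dr": [0, 0, 0]}]}}

```text
time_s: 4.67
position: [540.4, -85.4, 225.9]
tcp_rot: [-3.141, -0.001, 2.841]
wrist_force: [-0.3, 0.0, 0.4]
opening: 0.5
```

Emit:
{"api": "servo_tool", "payload": {"motion": [{"slide": [0, 0, 0.002], "dr": [0, 0, 0]}, {"slide": [0, 0, 0], "dr": [0, 0, 0]}]}}

```text
time_s: 4.83
position: [541.0, -85.5, 225.0]
tcp_rot: [3.142, 0.0, 2.841]
wrist_force: [0.9, -0.2, 0.7]
opening: 0.4
```

```bash
python3 - <<'E'
from h import *
print(r.sense())
im=vision.camera("scene");x,y=281,166
a=cv2.resize(im[y-50:y+50,x-80:x+80,::-1],(640,400),interpolation=cv2.INTER_CUBIC)
cv2.imwrite("pics/s4.png",a)
E
```

```text
{'time_s': 4.8333, 'joints': array([-1.59549835e-01,  2.01215269e-01,  1.76315810e+00, -8.89242809e-06,
        1.17688103e+00, -1.42948654e+00]), 'qd': array([-9.99019027e-05, -3.23147855e-03, -3.26596623e-03, -3.90122538e-04,
        6.34429133e-03,  1.04570060e-03]), 'joint_efforts': array([ 1.90075318e-02, -4.86964130e+01, -3.39172661e+01, -2.49929974e-03,
       -1.30398348e-03,  2.76630035e-04]), 'position': array([541.02369709, -85.54411906, 224.95170581]), 'tcp_rot': array([3.14155314e+00, 3.36039845e-04, 2.84073643e+00]), 'wrist_force': array([ 0.87150918, -0.24044315,  0.71894367]), 'torque': array([-0.04038761, -0.01011294,  0.06305325]), 'opening': 0.42619677101595926}
```

View pics/s4.png

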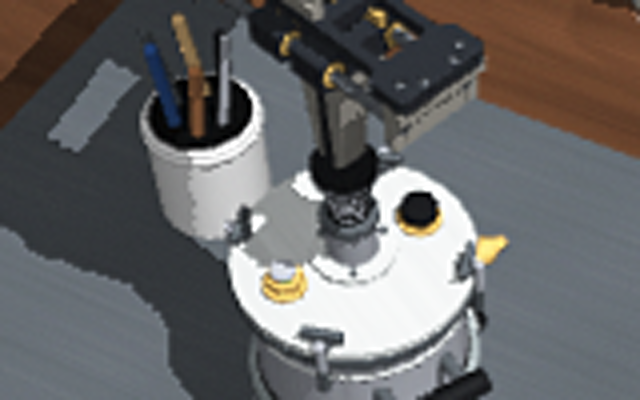

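The image is ambiguous, so I'll compare it with projections before moving again.

```bash
python3 - <<'E'
from h import *
p=vision.camera_params("scene")
def P(X):
    c=p["R"]@np.array(X,float)+p["t"];u=p["camera_matrix"]@c;return np.round(((u/u[2])[:2]-[201,116])*4)
for X in([542,-86,244],[542,-86,218],[542,-86,198],[541,-85,268.5],[541,-85,244],[541,-85,217],[586,-110,172],[586,-110,190]):print(X,P(X))
vision.camera("scene");marks("scene",["plunger_top","pin"])
vision.camera("wrist");marks("wrist",["plunger_top"])
E
```

```text
[542, -86, 244] [336. 156.]
[542, -86, 218] [340. 185.]
[542, -86, 198] [342. 207.]
[541, -85, 268.5] [336. 128.]
[541, -85, 244] [339. 156.]
[541, -85, 217] [342. 186.]
[586, -110, 172] [276. 268.]
[586, -110, 190] [273. 250.]
scene plunger_top [(array([545.2, -82.9, 247. ]), 0.62)]
scene pin [(array([ 584.9, -108. ,  176.2]), 0.5)]
wrist plunger_top [(array([541.6, -88.8, 245.8]), 0.72)]
```

```bash
python3 - <<'E'
from h import *
s,im,P=shot("w5")
for X in([542,-86,244],[542,-86,218],[541,-85.5,217],[541,-85.5,244],[586,-110,172],[586,-110,176]):print(X,np.round(P(X)-[220,120])*[3,3])
a=cv2.resize(im[120:290,220:420,::-1],None,fx=3,fy=3,interpolation=cv2.INTER_CUBIC)
a=np.clip(a.astype(float)*1.8+20,0,255).astype(np.uint8)
cv2.imwrite("pics/w5c.png",a)
E
```

```text
[542, -86, 244] [291. 381.]
[542, -86, 218] [291. 333.]
[541, -85.5, 217] [291. 327.]
[541, -85.5, 244] [291. 378.]
[586, -110, 172] [255. 429.]
[586, -110, 176] [255. 435.]
```

View pics/w5c.png

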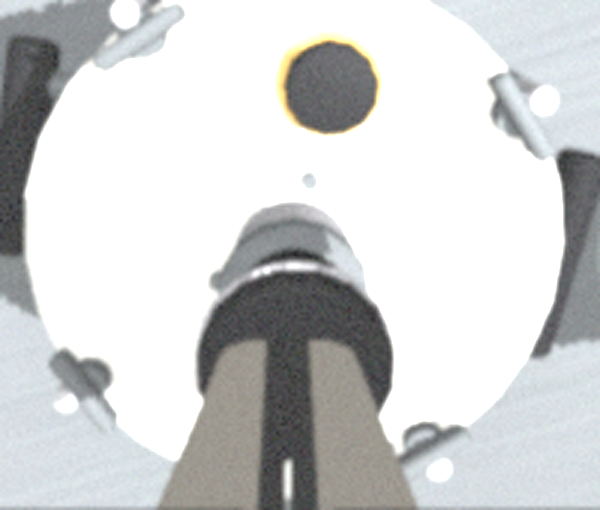

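The tip geometry doesn't add up: there is no contact force at TCP z 225, and the plunger looks up. I'll test the TCP height by triangulating points on the bench and lid between the stored wrist pictures.

```bash
python3 - <<'E'
from h import *
p=vision.camera_params("wrist");K=p["camera_matrix"];m=np.array(p["mount"])
poses={"w2":([646.503,75.499,275.245],[-3.14132796,-7.28e-4,2.83784]),"w3":([541.044,-84.963,276.497],[3.141267,9.57e-4,2.83936]),"w5":([541.02,-85.54,224.95],[3.14155,3.4e-4,2.84074])}
def PM(n):
    T=np.eye(4);T[:3,3]=poses[n][0];T[:3,:3]=Ro.from_euler("xyz",poses[n][1]).as_matrix();return K@np.linalg.inv(T@m)[:3]
sf=cv2.SIFT_create(contrastThreshold=0.01);F={}
for n in poses:
    g=cv2.imread(f"pics/{n}.png",0);mk=np.full(g.shape,255,np.uint8);mk[225:]=0
    F[n]=sf.detectAndCompute(g,mk)
for a,b in(("w2","w3"),("w3","w5"),("w2","w5")):
    M=cv2.BFMatcher().knnMatch(F[a][1],F[b][1],k=2);M=[x for x,y in M if x.distance<.75*y.distance]
    A=np.array([F[a][0][x.queryIdx].pt for x in M]);B=np.array([F[b][0][x.trainIdx].pt for x in M])
    X=cv2.triangulatePoints(PM(a),PM(b),A.T,B.T);X=(X[:3]/X[3]).T
    def rp(Q,n):
        u=PM(n)@np.c_[Q,np.ones(len(Q))].T;return (u[:2]/u[2]).T
    e=np.hypot(*(rp(X,a)-A).T)+np.hypot(*(rp(X,b)-B).T)
    k=e<2.5;print(a,b,len(M),k.sum())
    o=np.argsort(X[k][:,2]);print(np.c_[X[k][o],A[k][o]].round().astype(int)[::max(1,k.sum()//25)].tolist())
E
```

```text
w2 w3 41 12
[[446, -25, 92, 174, 30], [445, -30, 96, 168, 29], [445, -30, 96, 168, 29], [458, -36, 97, 167, 44], [458, -36, 97, 167, 44], [473, -43, 106, 163, 60], [625, 80, 111, 314, 161], [623, 76, 118, 311, 162], [474, -77, 161, 101, 65], [521, -74, 163, 128, 114], [513, -82, 165, 114, 108], [1324, 1495, 2727, 84, 60]]
w3 w5 118 98
[[450, -190, -45, 237, 123], [622, 52, -5, 414, 185], [456, -211, 1, 218, 133], [600, 59, 18, 420, 174], [453, -157, 33, 247, 121], [475, -259, 48, 181, 161], [462, -54, 56, 321, 104], [458, -35, 68, 335, 96], [600, 93, 73, 460, 175], [473, -164, 84, 239, 141], [628, 79, 90, 459, 201], [466, -241, 95, 174, 155], [438, -261, 99, 148, 138], [629, 83, 103, 467, 204], [456, -267, 108, 146, 155], [470, -297, 114, 125, 176], [517, -1, 129, 384, 139], [519, -20, 137, 368, 147], [524, -114, 140, 287, 177], [528, -23, 145, 369, 157], [448, -35, 147, 337, 83], [546, -10, 148, 386, 170], [526, -6, 150, 385, 151], [507, -15, 152, 373, 136], [511, -16, 154, 373, 141], [517, -98, 154, 297, 170], [520, -5, 158, 387, 146], [521, -105, 161, 293, 177], [474, -78, 161, 303, 124], [528, -16, 163, 379, 158], [533, -11, 164, 385, 161], [463, -95, 168, 282, 118], [472, -275, 189, 101, 188]]
w2 w5 34 11
[[444, -30, 95, 168, 29], [444, -30, 95, 168, 29], [458, -37, 97, 167, 44], [474, -78, 160, 101, 65], [527, -71, 161, 135, 119], [521, -74, 162, 128, 114], [497, -62, 164, 127, 84], [497, -62, 164, 127, 84], [497, -62, 164, 127, 84], [497, -62, 164, 127, 84], [518, -70, 169, 126, 110]]
```

TCP height checks out: the nozzle tip triangulates to 92–97 and the lid to about 160. Next I'll compare the knob before and now in the scene camera.

```bash
python3 - <<'E'
from h import *
im=vision.camera("scene")[:,:,::-1];cv2.imwrite("pics/s5.png",im);b=cv2.imread("pics/scene0.png")
f=lambda q:cv2.resize(q[135:200,255:310],None,fx=7,fy=7,interpolation=cv2.INTER_CUBIC)
cv2.imwrite("pics/cmp.png",np.clip(np.hstack([f(b),f(im)]).astype(float)*1.3+15,0,255).astype(np.uint8))
E
```

```text
(no output)
```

View pics/cmp.png

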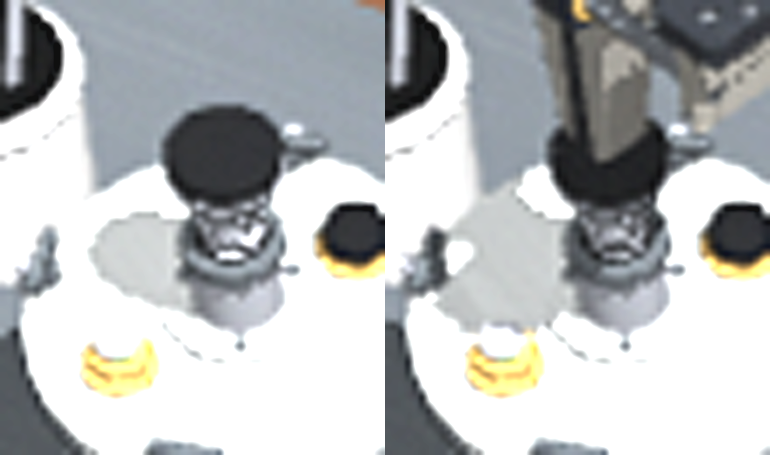

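The knob is unmoved, and the fingertips are only just at its top. The physical tips therefore sit about 20 mm higher than the stated offset puts them, so I'll feel for contact with the wrist force.

Emit:
{"api": "servo_tool", "payload": {"motion": [{"slide": [0, 0, 0.002], "dr": [0, 0, 0]}, {"slide": [0, 0, 0.001], "dr": [0, 0, 0]}, {"slide": [0, 0, 0], "dr": [0, 0, 0]}]}}

```text
time_s: 5.48
position: [540.8, -85.5, 221.8]
tcp_rot: [-3.142, -0.0, 2.841]
wrist_force: [-0.3, -0.0, 0.2]
opening: 0.4
```

Emit:
{"api": "servo_tool", "payload": {"motion": [{"slide": [0, 0, 0.002], "dr": [0, 0, 0]}, {"slide": [0, 0, 0.001], "dr": [0, 0, 0]}, {"slide": [0, 0, 0], "dr": [0, 0, 0]}]}}

```text
time_s: 5.73
position: [540.9, -85.5, 219.2]
tcp_rot: [3.142, 0.0, 2.841]
wrist_force: [-2.7, 0.7, 6.1]
opening: 0.7
```

Emit:
{"api": "servo_tool", "payload": {"motion": [{"slide": [0, 0, 0.002], "dr": [0, 0, 0]}, {"slide": [0, 0, 0.001], "dr": [0, 0, 0]}, {"slide": [0, 0, 0], "dr": [0, 0, 0]}]}}

```text
time_s: 5.98
position: [540.9, -85.5, 216.3]
tcp_rot: [3.142, 0.0, 2.841]
wrist_force: [-2.0, 0.5, 5.9]
opening: 0.5
```

Contact force is 6 N, which is the spring, at TCP z of about 220. The bottom should therefore be near 194.

Emit:
{"api": "servo_tool", "payload": {"motion": [{"slide": [0, 0, 0.007], "dr": [0, 0, 0]}, {"slide": [0, 0, 0.007], "dr": [0, 0, 0]}, {"slide": [0, 0, 0.004], "dr": [0, 0, 0]}, {"slide": [0, 0, 0.002], "dr": [0, 0, 0]}, {"slide": [0, 0, 0], "dr": [0, 0, 0]}]}}

```text
time_s: 6.4
position: [541.0, -85.5, 196.5]
tcp_rot: [3.142, 0.0, 2.841]
wrist_force: [-3.7, 0.9, 11.4]
opening: 0.4
```

Emit:
{"api": "servo_tool", "payload": {"motion": [{"slide": [0, 0, 0.002], "dr": [0, 0, 0]}, {"slide": [0, 0, 0.001], "dr": [0, 0, 0]}, {"slide": [0, 0, 0], "dr": [0, 0, 0]}]}}

```text
time_s: 6.65
position: [541.1, -85.5, 195.5]
tcp_rot: [3.141, 0.001, 2.841]
wrist_force: [-8.3, 1.7, 25.0]
opening: 0.2
```

Stop reached at 25 N, z 195.5. Release fully, then strokes 2 and 3. Three strokes give at most 6 + 16.5 = 22.5 mm, which is safe.

Emit:
{"api": "servo_tool", "payload": {"motion": [{"slide": [0, 0, -0.01], "dr": [0, 0, 0]}, {"slide": [0, 0, -0.01], "dr": [0, 0, 0]}, {"slide": [0, 0, -0.01], "dr": [0, 0, 0]}, {"slide": [0, 0, -0.002], "dr": [0, 0, 0]}, {"slide": [0, 0, 0], "dr": [0, 0, 0]}, {"slide": [0, 0, 0], "dr": [0, 0, 0]}, {"slide": [0, 0, 0], "dr": [0, 0, 0]}]}}

```text
time_s: 7.23
position: [540.4, -85.4, 224.1]
tcp_rot: [-3.141, -0.001, 2.841]
wrist_force: [-0.2, -0.3, -0.3]
opening: 0.2
```

Emit:
{"api": "servo_tool", "payload": {"motion": [{"slide": [0, 0, 0.01], "dr": [0, 0, 0]}, {"slide": [0, 0, 0.009], "dr": [0, 0, 0]}, {"slide": [0, 0, 0.007], "dr": [0, 0, 0]}, {"slide": [0, 0, 0.004], "dr": [0, 0, 0]}, {"slide": [0, 0, 0.002], "dr": [0, 0, 0]}, {"slide": [0, 0, 0], "dr": [0, 0, 0]}, {"slide": [0, 0, 0], "dr": [0, 0, 0]}]}}

```text
time_s: 7.82
position: [541.5, -85.6, 195.5]
tcp_rot: [3.141, 0.002, 2.841]
wrist_force: [-8.1, 0.8, 30.0]
opening: 0.6
```

Emit:
{"api": "servo_tool", "payload": {"motion": [{"slide": [0, 0, -0.01], "dr": [0, 0, 0]}, {"slide": [0, 0, -0.01], "dr": [0, 0, 0]}, {"slide": [0, 0, -0.01], "dr": [0, 0, 0]}, {"slide": [0, 0, -0.002], "dr": [0, 0, 0]}, {"slide": [0, 0, 0], "dr": [0, 0, 0]}, {"slide": [0, 0, 0], "dr": [0, 0, 0]}, {"slide": [0, 0, 0], "dr": [0, 0, 0]}]}}

```text
time_s: 8.4
position: [540.2, -85.4, 223.8]
tcp_rot: [-3.141, -0.002, 2.841]
wrist_force: [-0.4, -0.1, 0.1]
opening: 0.1
```

Emit:
{"api": "servo_tool", "payload": {"motion": [{"slide": [0, 0, 0.01], "dr": [0, 0, 0]}, {"slide": [0, 0, 0.009], "dr": [0, 0, 0]}, {"slide": [0, 0, 0.007], "dr": [0, 0, 0]}, {"slide": [0, 0, 0.004], "dr": [0, 0, 0]}, {"slide": [0, 0, 0.002], "dr": [0, 0, 0]}, {"slide": [0, 0, 0], "dr": [0, 0, 0]}, {"slide": [0, 0, 0], "dr": [0, 0, 0]}]}}

```text
time_s: 8.98
position: [541.3, -85.6, 195.5]
tcp_rot: [3.141, 0.002, 2.841]
wrist_force: [-9.2, 2.5, 30.1]
opening: 0.6
```

Emit:
{"api": "servo_tool", "payload": {"motion": [{"slide": [0, 0, -0.01], "dr": [0, 0, 0]}, {"slide": [0, 0, -0.01], "dr": [0, 0, 0]}, {"slide": [0, 0, -0.01], "dr": [0, 0, 0]}, {"slide": [0, 0, -0.002], "dr": [0, 0, 0]}, {"slide": [0, 0, 0], "dr": [0, 0, 0]}, {"slide": [0, 0, 0], "dr": [0, 0, 0]}, {"slide": [0, 0, 0], "dr": [0, 0, 0]}]}}

```text
time_s: 9.57
position: [540.3, -85.4, 223.8]
tcp_rot: [-3.141, -0.002, 2.841]
wrist_force: [0.2, 0.6, -0.2]
opening: 0.5
```

Three full strokes done. I'll go to a tilted side view to read the pin.

Emit:
{"api": "servo_tool", "payload": {"motion": [{"slide": [0, 0, -0.01], "dr": [0, 0, 0]}, {"slide": [-0.02, 0.027, 0], "dr": [0, 0, 0]}, {"slide": [-0.02, 0.027, 0], "dr": [0, 0, 0]}, {"slide": [-0.02, 0.027, 0], "dr": [0, 0, 0]}, {"slide": [0, 0, 0], "dr": [7, 0, 0]}, {"slide": [0, 0, 0], "dr": [7, 0, 0]}, {"slide": [0, 0, 0], "dr": [7, 0, 0]}, {"slide": [0, 0, 0], "dr": [7, 0, 0]}, {"slide": [0, 0, 0], "dr": [7, 0, 0]}, {"slide": [0, 0, 0], "dr": [7, 0, 0]}]}}

```text
time_s: 10.4
position: [623.1, -25.0, 236.4]
tcp_rot: [-2.404, 0.003, 2.841]
wrist_force: [-0.4, 0.4, -0.2]
opening: 0.2
```

Emit:
{"api": "servo_tool", "payload": {"motion": [{"slide": [0, 0, 0], "dr": [0, 0, 0]}, {"slide": [0, 0, 0], "dr": [0, 0, 0]}]}}

```text
time_s: 10.57
position: [622.0, -24.5, 232.9]
tcp_rot: [-2.409, -0.003, 2.843]
wrist_force: [0.7, -0.2, -0.2]
opening: 0.6
```

```bash
cat > pin.py <<'E'
from h import *
import sys
n=sys.argv[1];s,im,P=shot(n);print(s["time_s"],s["position"],s["tcp_rot"])
marks("wrist",["plunger_top","pin"])
u0,v0=(P([586,-110,180])-[40,30]).astype(int);print(u0,v0)
for z in(168,172,178,182,186,190,194,198):print(z,np.round((P([586,-110,z])-[u0,v0])*8))
a=cv2.resize(im[v0:v0+60,u0:u0+80,::-1],None,fx=8,fy=8,interpolation=cv2.INTER_CUBIC);cv2.imwrite(f"pics/{n}c.png",a)
E
python3 pin.py p3
```

```text
10.5667 [621.980585   -24.4666267  232.92427881] [-2.40862882 -0.0033294   2.84300946]
wrist plunger_top [(array([539.5, -89. , 243.9]), 0.88)]
wrist pin [(array([ 585.7, -106.2,  183.3]), 0.54)]
241 154
168 [399. 227.]
172 [376. 232.]
178 [340. 241.]
182 [315. 246.]
186 [290. 252.]
190 [265. 258.]
194 [239. 264.]
198 [212. 270.]
```

View pics/p3c.png

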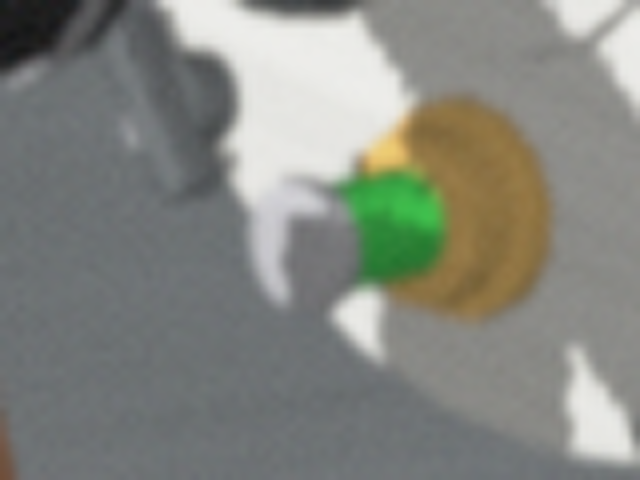

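The cap spans x≈250–360 in the crop, green x≈350–442, with the collar junction at 442. Pin top is about 186, so about 14 mm out with the green not yet clear. I'll add one more stroke and look again.

Emit:
{"api": "servo_tool", "payload": {"motion": [{"slide": [0, 0, 0], "dr": [-7, 0, 0]}, {"slide": [0, 0, 0], "dr": [-7, 0, 0]}, {"slide": [0, 0, 0], "dr": [-7, 0, 0]}, {"slide": [0, 0, 0], "dr": [-7, 0, 0]}, {"slide": [0, 0, 0], "dr": [-7, 0, 0]}, {"slide": [0, 0, 0], "dr": [-7, 0, 0]}, {"slide": [0.02, -0.027, 0], "dr": [0, 0, 0]}, {"slide": [0.02, -0.027, 0], "dr": [0, 0, 0]}, {"slide": [0.02, -0.027, 0], "dr": [0, 0, 0]}, {"slide": [0, 0, 0], "dr": [0, 0, 0]}]}}

```text
time_s: 11.55
position: [536.6, -89.5, 236.9]
tcp_rot: [-3.141, 0.002, 2.836]
wrist_force: [0.1, -0.3, -0.8]
opening: 0.5
```

Emit:
{"api": "servo_tool", "payload": {"motion": [{"slide": [0, 0, 0.005], "dr": [0, 0, 0]}, {"slide": [0, 0, 0.005], "dr": [0, 0, 0]}, {"slide": [0, 0, 0], "dr": [0, 0, 0]}]}}

```text
time_s: 11.8
position: [541.2, -85.5, 224.6]
tcp_rot: [3.141, 0.001, 2.84]
wrist_force: [0.0, -0.0, 0.3]
opening: 0.3
```

Emit:
{"api": "servo_tool", "payload": {"motion": [{"slide": [0, 0, 0.01], "dr": [0, 0, 0]}, {"slide": [0, 0, 0.009], "dr": [0, 0, 0]}, {"slide": [0, 0, 0.007], "dr": [0, 0, 0]}, {"slide": [0, 0, 0.004], "dr": [0, 0, 0]}, {"slide": [0, 0, 0.002], "dr": [0, 0, 0]}, {"slide": [0, 0, 0], "dr": [0, 0, 0]}, {"slide": [0, 0, 0], "dr": [0, 0, 0]}]}}

```text
time_s: 12.38
position: [542.4, -85.4, 195.5]
tcp_rot: [-3.141, 0.003, 2.842]
wrist_force: [-8.3, -1.0, 27.6]
opening: 0.6
```

Emit:
{"api": "servo_tool", "payload": {"motion": [{"slide": [0, 0, -0.01], "dr": [0, 0, 0]}, {"slide": [0, 0, -0.01], "dr": [0, 0, 0]}, {"slide": [0, 0, -0.01], "dr": [0, 0, 0]}, {"slide": [0, 0, -0.002], "dr": [0, 0, 0]}, {"slide": [0, 0, 0], "dr": [0, 0, 0]}, {"slide": [0, 0, 0], "dr": [0, 0, 0]}, {"slide": [0, 0, 0], "dr": [0, 0, 0]}]}}

```text
time_s: 12.97
position: [540.4, -85.2, 223.9]
tcp_rot: [-3.141, -0.002, 2.841]
wrist_force: [0.3, 0.7, -0.4]
opening: 0.7
```

Emit:
{"api": "servo_tool", "payload": {"motion": [{"slide": [0, 0, -0.01], "dr": [0, 0, 0]}, {"slide": [-0.02, 0.027, 0], "dr": [0, 0, 0]}, {"slide": [-0.02, 0.027, 0], "dr": [0, 0, 0]}, {"slide": [-0.02, 0.027, 0], "dr": [0, 0, 0]}, {"slide": [0, 0, 0], "dr": [7, 0, 0]}, {"slide": [0, 0, 0], "dr": [7, 0, 0]}, {"slide": [0, 0, 0], "dr": [7, 0, 0]}, {"slide": [0, 0, 0], "dr": [7, 0, 0]}, {"slide": [0, 0, 0], "dr": [7, 0, 0]}, {"slide": [0, 0, 0], "dr": [7, 0, 0]}]}}

```text
time_s: 13.8
position: [623.1, -25.0, 236.5]
tcp_rot: [-2.404, 0.003, 2.841]
wrist_force: [0.9, -0.1, -0.4]
opening: 0.4
```

Emit:
{"api": "servo_tool", "payload": {"motion": [{"slide": [0, 0, 0], "dr": [0, 0, 0]}, {"slide": [0, 0, 0], "dr": [0, 0, 0]}]}}

```text
time_s: 13.97
position: [622.0, -24.5, 233.0]
tcp_rot: [-2.409, -0.003, 2.843]
wrist_force: [-0.2, 0.4, 0.7]
opening: 0.4
```

```bash
python3 pin.py p4
```

```text
13.9667 [621.97487602 -24.46220623 232.97828249] [-2.40867313 -0.00329785  2.84297684]
wrist plunger_top [(array([539.7, -87. , 244.6]), 0.7)]
wrist pin [(array([ 587.1, -109.7,  187.1]), 0.97)]
241 154
168 [399. 227.]
172 [376. 232.]
178 [340. 241.]
182 [316. 246.]
186 [291. 252.]
190 [265. 258.]
194 [239. 264.]
198 [213. 270.]
```

View pics/p4c.png

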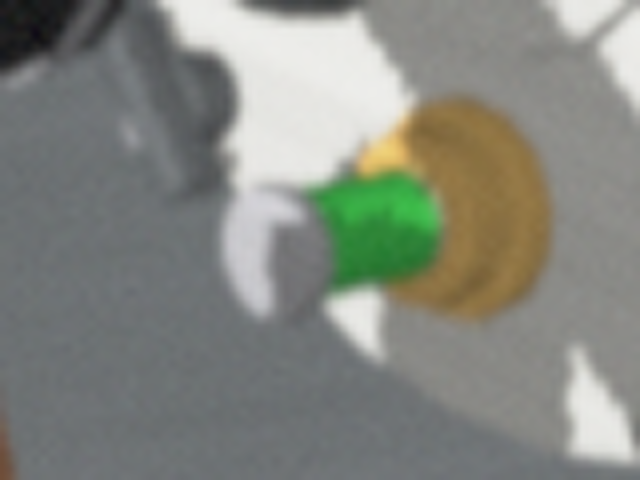

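The cap moved about 28 crop px, or 4.4 mm, so the top is now about 190–191. That is at the lower edge, and no bare steel shows between the green and the collar. One more stroke (at most +5.5, so 197 or less) stays inside the window and lands nearer its middle.

Emit:
{"api": "servo_tool", "payload": {"motion": [{"slide": [0, 0, 0], "dr": [-7, 0, 0]}, {"slide": [0, 0, 0], "dr": [-7, 0, 0]}, {"slide": [0, 0, 0], "dr": [-7, 0, 0]}, {"slide": [0, 0, 0], "dr": [-7, 0, 0]}, {"slide": [0, 0, 0], "dr": [-7, 0, 0]}, {"slide": [0, 0, 0], "dr": [-7, 0, 0]}, {"slide": [0.02, -0.027, 0], "dr": [0, 0, 0]}, {"slide": [0.02, -0.027, 0], "dr": [0, 0, 0]}, {"slide": [0.02, -0.027, 0], "dr": [0, 0, 0]}, {"slide": [0, 0, 0], "dr": [0, 0, 0]}]}}

```text
time_s: 14.95
position: [536.5, -89.5, 236.9]
tcp_rot: [-3.141, 0.002, 2.836]
wrist_force: [0.8, -0.2, 0.2]
opening: 0.3
```

Emit:
{"api": "servo_tool", "payload": {"motion": [{"slide": [0, 0, 0.005], "dr": [0, 0, 0]}, {"slide": [0, 0, 0.005], "dr": [0, 0, 0]}, {"slide": [0, 0, 0], "dr": [0, 0, 0]}]}}

```text
time_s: 15.2
position: [541.2, -85.5, 224.6]
tcp_rot: [3.141, 0.001, 2.84]
wrist_force: [-0.7, 0.3, -0.4]
opening: 0.6
```

Emit:
{"api": "servo_tool", "payload": {"motion": [{"slide": [0, 0, 0.01], "dr": [0, 0, 0]}, {"slide": [0, 0, 0.009], "dr": [0, 0, 0]}, {"slide": [0, 0, 0.007], "dr": [0, 0, 0]}, {"slide": [0, 0, 0.004], "dr": [0, 0, 0]}, {"slide": [0, 0, 0.002], "dr": [0, 0, 0]}, {"slide": [0, 0, 0], "dr": [0, 0, 0]}, {"slide": [0, 0, 0], "dr": [0, 0, 0]}]}}

```text
time_s: 15.78
position: [542.4, -85.4, 195.5]
tcp_rot: [-3.141, 0.003, 2.842]
wrist_force: [-8.7, -0.4, 27.6]
opening: 0.5
```

Emit:
{"api": "servo_tool", "payload": {"motion": [{"slide": [0, 0, -0.01], "dr": [0, 0, 0]}, {"slide": [0, 0, -0.01], "dr": [0, 0, 0]}, {"slide": [0, 0, -0.01], "dr": [0, 0, 0]}, {"slide": [0, 0, -0.002], "dr": [0, 0, 0]}, {"slide": [0, 0, 0], "dr": [0, 0, 0]}, {"slide": [0, 0, 0], "dr": [0, 0, 0]}, {"slide": [0, 0, 0], "dr": [0, 0, 0]}]}}

```text
time_s: 16.37
position: [540.4, -85.2, 223.9]
tcp_rot: [-3.142, -0.002, 2.841]
wrist_force: [-0.2, 0.3, 0.4]
opening: 0.3
```

Emit:
{"api": "servo_tool", "payload": {"motion": [{"slide": [0, 0, -0.01], "dr": [0, 0, 0]}, {"slide": [-0.02, 0.027, 0], "dr": [0, 0, 0]}, {"slide": [-0.02, 0.027, 0], "dr": [0, 0, 0]}, {"slide": [-0.02, 0.027, 0], "dr": [0, 0, 0]}, {"slide": [0, 0, 0], "dr": [7, 0, 0]}, {"slide": [0, 0, 0], "dr": [7, 0, 0]}, {"slide": [0, 0, 0], "dr": [7, 0, 0]}, {"slide": [0, 0, 0], "dr": [7, 0, 0]}, {"slide": [0, 0, 0], "dr": [7, 0, 0]}, {"slide": [0, 0, 0], "dr": [7, 0, 0]}]}}

```text
time_s: 17.2
position: [623.1, -25.0, 236.5]
tcp_rot: [-2.404, 0.003, 2.841]
wrist_force: [0.1, -0.0, -0.9]
opening: 0.2
```

Emit:
{"api": "servo_tool", "payload": {"motion": [{"slide": [0, 0, 0], "dr": [0, 0, 0]}, {"slide": [0, 0, 0], "dr": [0, 0, 0]}]}}

```text
time_s: 17.37
position: [622.0, -24.4, 233.0]
tcp_rot: [-2.408, -0.003, 2.843]
wrist_force: [1.0, -0.3, 0.5]
opening: 0.6
```

```bash
python3 pin.py p5; python3 - <<'E'
from h import *
for c in("scene","top"):
    vision.camera(c);marks(c,["plunger_top","pin","wax_pot","jar","tool_pot","mould"])
E
```

```text
17.3667 [621.97322475 -24.43948602 232.9559105 ] [-2.40822419 -0.00327406  2.84300416]
wrist plunger_top [(array([542.1, -86.4, 246. ]), 0.75)]
wrist pin [(array([ 588.6, -109.1,  190.8]), 0.62)]
242 154
168 [392. 227.]
172 [368. 232.]
178 [332. 241.]
182 [308. 246.]
186 [283. 252.]
190 [257. 258.]
194 [231. 264.]
198 [205. 270.]
scene plunger_top [(array([543.7, -83.6, 245.2]), 0.56)]
scene pin [(array([ 586.1, -113.6,  198.6]), 0.52)]
scene wax_pot [(array([ 5.413e+02, -8.430e+01,  2.000e-01]), 0.8)]
scene jar [(array([6.384e+02, 7.700e+01, 4.000e-01]), 0.74)]
scene tool_pot [(array([ 435. , -281.7,   -0.6]), 0.87)]
scene mould [(array([ 6.754e+02, -1.283e+02,  5.000e-01]), 0.67)]
top plunger_top [(array([542.4, -82.7, 246.3]), 0.6)]
top pin [(array([ 589.5, -109.3,  197.4]), 0.55)]
top wax_pot []
top jar [(array([638.5,  79.1,  -0.8]), 0.66)]
top tool_pot [(array([ 434.5, -278.7,    3.4]), 0.92)]
top mould [(array([ 668.6, -128.3,    2.3]), 0.82)]
```

View pics/p5c.png

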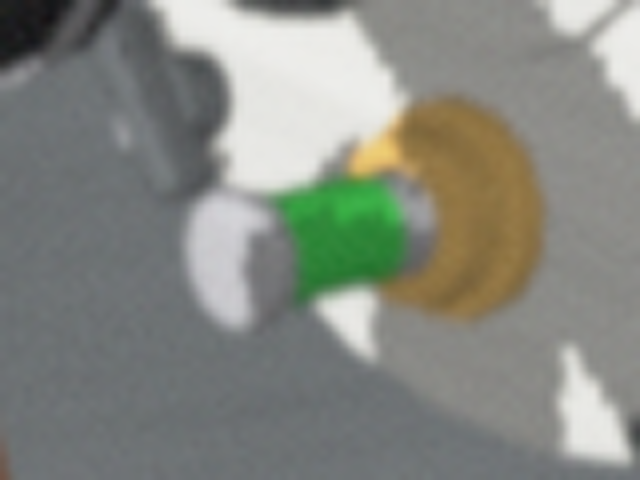

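About 4 mm of bare steel now shows between the green band (x 280–405) and the collar (x 435), with no red. The plunger is up, the hand touches nothing and the neighbours haven't moved, so I'm handing in.

```bash
python3 -c "
from bench import job
print(job.job_done())"
```

```text
the job is handed in; nothing more can be done
None
```

I pumped the plunger five full strokes, pressing on top with closed fingertips down to the stop at 25–30 N. I let it rise fully after each stroke, checked the pin from the side after strokes 3, 4 and 5, and handed the job in at about 17.5 s.

**Last checks**
- **Pin:** about 4 mm of bare steel shows between the green band and the collar, with no red. I put the pin's top at about 194–195 mm, inside the 189.5–198.5 mm window.
- **Plunger:** back up at about 245 mm by the networks.
- **Surroundings:** the pot, jar, tool pot and mould are where they were, within the networks' error of about 4 mm.
- **Hand:** clear, with wrist force at noise level.

**Disagreements**
- **Fingertip offset:** contact came at a TCP height of about 220 mm, not the 252 mm the stated tip position (8 mm ahead of the TCP) implied. Wrist pictures put the physical tips about 23 mm behind the TCP. I worked by contact force and pictures instead. If the judge measures the grasp point from the reported TCP, it may count as having gone too low beside the knob. In the pictures and by force, the fingers only ever stood on the knob's top.
- **Pin height from the networks:** they gave 191, 197 and 199 mm at the end. I trusted the close-up with the visible bands over these.
- **Refused calls:** my first three move calls were rejected because each row needs a turn value. Nothing moved.

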